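# Put the washed coffee filter back together

## Robot

A 6-joint arm with a two-finger parallel gripper is mounted at the origin on the work surface. World frame = base frame: x ahead of the robot, y to its left, z up, the work surface at z = 0. Lengths are in m, angles in rad, forces in N, time in s.
With the tool pointing down it reaches from about 0.325 to 0.9 m from the base axis. Payload 6.1 kg.
Tool frame: the origin (TCP) lies at the very end of the fingers, on their centre line; the grasp point (between the pads) lies 19 mm behind it (bot.tcp_to_grasp is the distance from the TCP to the grasp point, in m); z points along the fingers, y is the line along which they close (so a half turn about z gives the same grasp; the last joint's range is limited). The gripper opens to 87 mm and grips with 3 to 60 N. Pads are 19 mm wide; open, the fingers measure 117 mm over their backs; the gripper's body (75 mm by 190 mm) begins 51 mm behind the grasp point.
Start: joints at [-1.272, 0.22, 1.526, -0, 1.395, -0.126], TCP at [0.258, -0.569, 0.223] pointing down, gripper open.
Joint ranges: [-2.98, 2.98], [-0.91, 2.08], [0.09, 2.57], [-1.24, 4.39], [0.2, 2.65], [-2.68, 2.68]. Speed limits (rad/s): [2.57, 2.57, 3.01, 3.14, 3.14, 3.14].

## Interface

Orientations are given as a rotation vector (axis times angle).
In Python, from rig import bot gives the robot as it stands.
- The arm moves only by the shell command python3 -m handwheel 'ROWS' [OPENING] [FORCE]. ROWS is JSON, a list that holds one entry, the list of rows, each a list of 6 numbers: the shift along the tool's x, y, z scaled (see below), then the turn, a rotation vector about the tool's x, y, z scaled (see below). In form: [[[dx, dy, dz, rx, ry, rz], ...]]. A call has 1 to 12 rows; each row is the pose to reach, as a shift and turn from the pose commanded when the call began, along the tool's axes at that moment; what a row does not reach only later rows make up. The controller multiplies each number of a shift by 10 cm and each number of a turn by 60 degrees. A row lasts 1/12 s, in which the tool goes at most 41.7 mm and 7.16 degrees, less where a joint would pass 70% of its speed; a pose out of reach is approached as far as the arm can. A call with a number of a shift or a turn outside -1 to 1 is refused whole. A call with a gripper value outside its range is refused whole. OPENING is the gripper command: -1 is fully open, 1 is shut, values between are in proportion, set as the call begins (- or left out, the last holds). The fingers move at their own pace and stop on an object; FORCE is the grip in N (left out, the last holds). Time passes only in rows, so rows that repeat a pose let the fingers close. It gives the time, the measured TCP pose, the force, the opening and the grip force at its end, in the units of the state.
- bot.get_state(): the state, without advancing time (a new reading comes with each control period).
- bot.snapshot(name): name is "scene" or "side" or "wrist"; returns (picture, depth): 384x512x3 uint8, red, green, blue; 384x512 float32, m along the optical axis (not along the pixel's ray), 0 where there is no reading.
- bot.calibration(name): a dict with "K" (3x3 intrinsics, pixels), "world_from_camera" (4x4, takes a point from camera to world coordinates). Camera axes: x right, y down, z forward; pixel columns grow to the right and rows downward; lengths in m; the calibration is good to about 2 mm. A picture is of the moment at which its call begins: read the wrist's pose just before it. calibration takes no time and is no camera call; for the wrist camera it gives the pose at the moment of the call.
- bot.close_job(): hands the job in; it is judged then, once.
The state is a dict: "time_s": time; "q": joint angles; "joint_velocities": joint speeds; "tau": joint torques, N m; "tool_pos": TCP position; "eef_rot": TCP orientation; "ft_force": force on the tool from outside, world axes, zero at the start; "wrist_torque": the same for the moment, N m; "width": finger opening in m; "gripper_force": force on a finger pad.
Only numpy, scipy, OpenCV 4.12 (cv2) and the standard library are available. Lean on these libraries where they do the work, as an engineer would, in place of code of your own. Each camera call takes 0.05 s, during which the arm holds its last target. There are 200 camera calls.

## Task

Put the washed steel coffee filter together on the middle of the round cork coaster, releasing each part before taking the next: first the lower cup, then the upper cup seated in its mouth, then the pressing disc, pulled straight up out of the light spoon holder, standing disc-down in the upper cup, and last the filter's own tall lid, seated on top. Leave the spoon holder standing where it is, and do not shift the pan lid, the soap case or the tumbler.

Things in the scene. Friction and masses are not known exactly. Their poses are not given: they have to be found in the camera images.
- lower_mid (a point): The lower cup of a steel coffee filter: a plain open cup, 64 mm across, 70 mm tall, wall 3 mm (mouth 58 mm wide), standing mouth up. No holes, no foot. Point: on its axis, half-way up (35 mm above its underside); z up along the axis.
- upper_mid (a point): Filter's upper cup: open steel cup, 65 mm tall, dotted holes in its floor. Tapered foot 0-10 mm (44 mm wide below, 50 above), 64 mm wide collar 10-13 mm, then a plain 54 mm wall to the rim; mouth 49 mm, inner floor 14 mm above the underside. Point: on the axis, 39 mm above the underside; z up. Seated (foot in the lower cup's mouth, collar on its rim) it is 64 mm above the lower cup's point.
- press_knob (a point): Filter's pressing disc, upright in the spoon holder: steel disc 40 mm wide, 4 mm thick, 6 mm stem, knob on top 13 mm wide, 16 mm tall; 85 mm tall in all. Point: centre of the knob, 77 mm above the disc's underside; z up the stem. Standing in the upper cup, it is 52 mm above that cup's point and the knob's top 34 mm above its rim.
- lid_mid (a point): Filter's own lid: tall hollow steel cap, 40 mm wide, 50 mm tall, open below, 59 mm wide brim 8-11 mm above its underside, small button (12 mm wide, 8 mm tall) on top. Point: on the axis 32 mm above the underside, mid-height of the plain wall to grip; z up. Seated (lower end in the upper cup's mouth, brim on its rim) it is 50 mm above that cup's point and clears the disc's knob.
- round_top (a point): The round cork coaster, 100 mm across, 6 mm thick, fixed to the worktop. Point: centre of its top face; z up.
- square_coaster: A square cork coaster, 95 by 95 mm, 6 mm thick, fixed; not to be used. Origin: centre of its underside.
- holder: A light free-standing steel spoon holder cup (60 g), 55 mm across, 58 mm tall, with dark upright slots in its side; inside 50 mm wide, inner floor 4 mm above its underside. The pressing disc stands in it with its knob sticking out of the top. Origin: centre of its underside; z up.
- pan_lid: A low flat steel pan lid with a black knob, 96 mm across, 28 mm tall with the knob; it does not belong to the filter. Origin: centre of its underside.
- soap_case: A closed yellow plastic soap case with a flip-top lid, 77 by 112 mm, 41 mm tall. Origin: centre of its underside.
- tumbler: A clear glass tumbler, 66 mm across at the rim, 95 mm tall. Origin: centre of its underside.
There are look-alikes about, which are no part of the job. What is shaped like the part that bears lid_mid but orange or red is not meant.

How it is judged:
On the way, in this order (a step that is already met when the one before it is completed fails the run):
1. the lower cup stands on the round coaster, let go (horizontal distance between lower_mid and round_top below 0.015 m and z of lower_mid in the frame of round_top between 0.031 and 0.039 m and angle between lower_mid's own z axis and vertical below 0.08 rad and contact force between the fingers and lower below 0.1 N), for 0.2 s.
2. the upper cup is seated in the lower cup, let go (horizontal distance between lower_mid and round_top below 0.015 m and z of lower_mid in the frame of round_top between 0.031 and 0.039 m and angle between each of lower_mid, upper_mid's own z axis and vertical below 0.08 rad and horizontal distance between upper_mid and lower_mid below 0.008 m and z of upper_mid in the frame of lower_mid between 0.06 and 0.068 m and contact force between the fingers and upper below 0.1 N), for 0.2 s.
3. the pressing disc stands in the upper cup, let go (horizontal distance between lower_mid and round_top below 0.015 m and z of lower_mid in the frame of round_top between 0.031 and 0.039 m and angle between each of lower_mid, upper_mid's own z axis and vertical below 0.08 rad and horizontal distance between upper_mid and lower_mid below 0.008 m and z of upper_mid in the frame of lower_mid between 0.06 and 0.068 m and horizontal distance between press_knob and upper_mid below 0.012 m and z of press_knob in the frame of upper_mid between 0.047 and 0.057 m and angle between press_knob's own z axis and vertical below 0.12 rad and contact force between the fingers and press below 0.1 N), for 0.2 s.
4. the lid is seated on the upper cup, let go (horizontal distance between lower_mid and round_top below 0.015 m and z of lower_mid in the frame of round_top between 0.031 and 0.039 m and angle between each of lower_mid, upper_mid, lid_mid's own z axis and vertical below 0.08 rad and horizontal distance between upper_mid and lower_mid below 0.008 m and z of upper_mid in the frame of lower_mid between 0.06 and 0.068 m and horizontal distance between press_knob and upper_mid below 0.012 m and z of press_knob in the frame of upper_mid between 0.047 and 0.057 m and angle between press_knob's own z axis and vertical below 0.12 rad and horizontal distance between lid_mid and upper_mid below 0.008 m and z of lid_mid in the frame of upper_mid between 0.046 and 0.054 m and contact force between the fingers and lid below 0.1 N), for 0.2 s.
At the end, for the whole second after the job is handed in: Lower cup upright within 15 mm of the round coaster's centre; upper cup seated on it (8 mm, 4 mm in height); disc on its floor (knob within 12 mm of the axis, 5 mm in height); lid seated (8 mm, 4 mm); cups and lid lean < 0.08 rad, stem < 0.12, holder < 0.1; all released, at rest (horizontal distance between lower_mid and round_top below 0.015 m and z of lower_mid in the frame of round_top between 0.031 and 0.039 m and angle between each of lower_mid, upper_mid, lid_mid's own z axis and vertical below 0.08 rad and horizontal distance between upper_mid and lower_mid below 0.008 m and z of upper_mid in the frame of lower_mid between 0.06 and 0.068 m and horizontal distance between press_knob and upper_mid below 0.012 m and z of press_knob in the frame of upper_mid between 0.047 and 0.057 m and angle between press_knob's own z axis and vertical below 0.12 rad and horizontal distance between lid_mid and upper_mid below 0.008 m and z of lid_mid in the frame of upper_mid between 0.046 and 0.054 m and linear speed of each of lower, upper, press, lid below 0.02 m/s and angle between holder's own z axis and vertical below 0.1 rad); the robot touches nothing.
It fails at once if the spoon holder is tipped by more than 0.3 rad (angle between holder's own z axis and vertical above 0.3 rad).
It fails at once if the spoon holder is shifted by more than 40 mm (distance of holder from where it was at the start of the episode above 0.04 m).
It fails at once if the pan lid is shifted by more than 30 mm (distance of pan_lid from where it was at the start of the episode above 0.03 m).
It fails at once if the soap case is shifted by more than 30 mm (distance of soap_case from where it was at the start of the episode above 0.03 m).
It fails at once if the tumbler is shifted by more than 30 mm (distance of tumbler from where it was at the start of the episode above 0.03 m).
It also fails if it takes over 141 s, if anything falls off the work surface, if the arm or the gripper's body presses on something with over 40 N, if the wrist force passes 120 N, or if a joint passes its speed limit or range.

## Working session

There is one attempt and no reset: what is moved stays moved. The work goes in short steps, Python scripts to look and compute and a shell command to move; the robot and the scene stay as the last step left them, time stands still between calls to the robot, and variables do not carry over. Pictures are saved under pics/ and viewed, at most 14 in all, crops included, and the job is handed in when it is done.

```bash
ls; mkdir -p pics; python3 - <<'E'
from rig import bot
import cv2,numpy as np
s=bot.get_state();print(s['tool_pos'],s['eef_rot'],s['width'],bot.tcp_to_grasp)
for n in("scene","side","wrist"):
    c=bot.calibration(n);p,d=bot.snapshot(n)
    cv2.imwrite(f"pics/{n}0.png",p[:,:,::-1]);np.savez(f"pics/{n}0.npz",p=p,d=d,K=c['K'],T=c['world_from_camera'])
    print(n,np.round(c['K'],1).tolist(),np.round(c['world_from_camera'],3).tolist())
E
```

```text
pics
[ 0.25739614 -0.56886565  0.22144437] [-3.06912633e+00 -6.61866887e-01  2.28084912e-04] 0.08703596008507779 0.0187
scene [[433.2, 0.0, 254.3], [0.0, 433.2, 189.6], [0.0, 0.0, 1.0]] [[-0.491, 0.515, -0.703, 1.507], [0.871, 0.306, -0.385, 0.486], [0.017, -0.801, -0.598, 0.879], [0.0, 0.0, 0.0, 1.0]]
side [[382.3, 0.0, 252.0], [0.0, 382.3, 193.9], [0.0, 0.0, 1.0]] [[-0.811, -0.413, 0.414, 0.114], [-0.585, 0.567, -0.58, 0.6], [0.005, -0.713, -0.702, 0.82], [0.0, 0.0, 0.0, 1.0]]
wrist [[293.4, 0.0, 250.7], [0.0, 293.4, 198.1], [0.0, 0.0, 1.0]] [[0.411, -0.875, -0.255, 0.327], [-0.912, -0.395, -0.113, -0.539], [-0.002, 0.279, -0.96, 0.384], [0.0, 0.0, 0.0, 1.0]]
```

View pics/scene0.png

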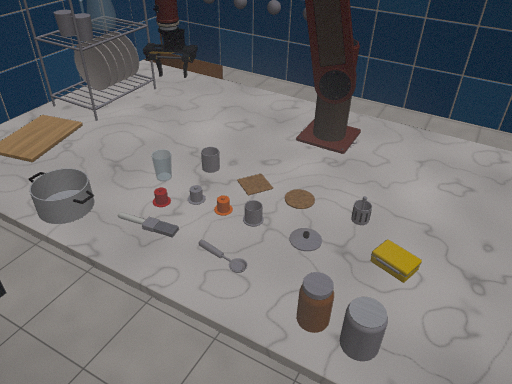

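View pics/side0.png

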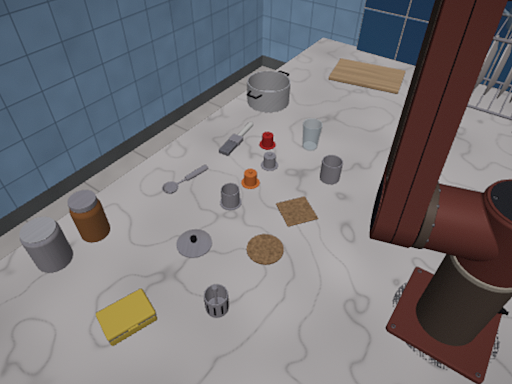

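Scene view: lower cup about (210,160), upper cup (253,213), steel lid (196,194), holder with disc (361,212), round coaster (300,199), pan lid (306,240), tumbler (162,165), soap case (396,260). The orange and red caps are decoys.

```bash
cat > h.py <<'E'
import numpy as np,cv2
def load(f):
    z=np.load(f);return z['p'],z['d'],z['K'],z['T']
def cloud(d,K,T):
    v,u=np.indices(d.shape);P=np.stack([(u-K[0,2])/K[0,0]*d,(v-K[1,2])/K[1,1]*d,d],-1)
    W=P@T[:3,:3].T+T[:3,3];W[d<=0]=np.nan;return W
def ray(u,v,z,K,T):
    r=T[:3,:3]@np.array([(u-K[0,2])/K[0,0],(v-K[1,2])/K[1,1],1]);o=T[:3,3]
    return o+r*(z-o[2])/r[2]
E
python3 - <<'E'
from h import *
seeds={'scene':dict(lower=(210,160),upper=(253,213),lid=(196,194),holder=(361,212),round=(300,199),pan=(306,240),tumb=(162,165),soap=(396,260),sq=(255,184)),
'side':dict(lower=(331,170),upper=(230,197),lid=(270,161),holder=(217,300),round=(265,249),pan=(194,243),tumb=(311,135),soap=(126,316),sq=(297,211))}
for n in seeds:
    p,d,K,T=load(f'pics/{n}0.npz');W=cloud(d,K,T)
    print(n,'table z',np.nanmedian(W[150:300,200:300,2]),'nan',np.isnan(W[...,2]).mean())
    for k,(u,v) in seeds[n].items():
        w=W[v-22:v+22,u-22:u+22].reshape(-1,3);w=w[w[:,2]>(0.003 if k in('round','sq') else .012)]
        c=np.nanmedian(w,0);q=w[np.hypot(*(w-c)[:,:2].T)<.07]
        lo,hi=np.percentile(q,2,0),np.percentile(q,98,0)
        print(k,len(q),'mid',np.round((lo+hi)/2,3)[:2],'size',np.round(hi-lo,3)[:2],'ztop',round(q[:,2].max(),3))
E
```

```text
scene table z 0.0016339098471508384 nan 0.008112589518229166
lower 388 mid [ 0.442 -0.278] size [0.064 0.062] ztop 0.075
upper 432 mid [0.624 0.   ] size [0.055 0.053] ztop 0.07
lid 229 mid [ 0.629 -0.208] size [0.042 0.044] ztop 0.06
holder 391 mid [0.444 0.281] size [0.056 0.051] ztop 0.092
round 531 mid [0.449 0.08 ] size [0.107 0.106] ztop 0.013
pan 124 mid [0.618 0.17 ] size [0.056 0.054] ztop 0.033
tumb 505 mid [ 0.574 -0.387] size [0.062 0.061] ztop 0.1
soap 1097 mid [0.591 0.424] size [0.086 0.105] ztop 0.046
sq 518 mid [ 0.457 -0.09 ] size [0.112 0.118] ztop 0.014
side table z 0.0016236629820857162 nan 0.0040130615234375
lower 518 mid [ 0.441 -0.282] size [0.06  0.064] ztop 0.075
upper 480 mid [ 0.621 -0.003] size [0.054 0.053] ztop 0.069
lid 219 mid [ 0.624 -0.21 ] size [0.044 0.042] ztop 0.059
holder 574 mid [0.441 0.278] size [0.052 0.053] ztop 0.093
round 961 mid [0.446 0.073] size [0.094 0.095] ztop 0.011
pan 172 mid [0.611 0.169] size [0.056 0.057] ztop 0.031
tumb 505 mid [ 0.574 -0.389] size [0.06  0.064] ztop 0.099
soap 1561 mid [0.58  0.425] size [0.08  0.102] ztop 0.046
sq 849 mid [ 0.449 -0.092] size [0.109 0.111] ztop 0.012
```

```bash
python3 - <<'E'
from h import *
seeds={'scene':dict(red=(161,197),orange=(223,204)),'side':dict(red=(268,140),orange=(250,178))}
for n in seeds:
    p,d,K,T=load(f'pics/{n}0.npz');W=cloud(d,K,T)
    for k,(u,v) in seeds[n].items():
        w=W[v-10:v+11,u-10:u+11].reshape(-1,3);w=w[w[:,2]>.02];print(k,np.round((np.percentile(w,2,0)+np.percentile(w,98,0))/2,3))
    hsv=cv2.cvtColor(p,cv2.COLOR_RGB2HSV)
    m=((hsv[...,0]<22)&(hsv[...,1]>75)).astype(np.uint8)
    m=cv2.morphologyEx(m,cv2.MORPH_CLOSE,np.ones((3,3)))
    cs,_=cv2.findContours(m,0,1)
    u,v={'scene':(300,199),'side':(265,249)}[n]
    for c in cs:
        if cv2.pointPolygonTest(c,(u,v),False)>=0 and len(c)>5:
            e=cv2.fitEllipse(c)
            q=np.array([ray(x,y,.006,K,T) for [[x,y]] in c]);(cc,r)=cv2.minEnclosingCircle(q[:,:2].astype(np.float32))
            print(n,'round',ray(*e[0],.006,K,T),cc,r)
E
python3 -m handwheel '[[[0,0,0,0,0,0.1],[0.2,0,0,0,0,0.2],[0.5,-0.3,0,0,0,0.3],[0.8,-0.6,0,0,0,0.406],[1,-0.9,0,0,0,0.406],[1,-0.9,0,0,0,0.406],[1,-0.9,0,0,0,0.406]]]' -1
```

```text
red [ 0.696 -0.296  0.041]
orange [ 0.629 -0.104  0.04 ]
scene round [0.45029343 0.07592607 0.006     ] (0.44880810379981995, 0.07530396431684494) 0.05046886205673218
red [ 0.692 -0.3    0.041]
orange [ 0.625 -0.108  0.04 ]
side round [0.44599771 0.07637694 0.006     ] (0.44738882780075073, 0.07515574246644974) 0.0496242381632328
time_s: 0.73
tool_pos: [0.3121, -0.4445, 0.2223]
eef_rot: [-3.141, -0.004, 0.0]
ft_force: [-0.2, -0.8, -0.3]
width: 0.0869
gripper_force: 0.0
```

```bash
python3 -m handwheel '[[[0.25,-0.3,0,0,0,0],[0.5,-0.65,0,0,0,0],[0.75,-1,0,0,0,0],[0.75,-1,0,0,0,0]]]'
python3 -m handwheel '[[[0.25,-0.3,0,0,0,0],[0.55,-0.645,0.3,0,0,0],[0.55,-0.645,0.3,0,0,0],[0.55,-0.645,0.3,0,0,0],[0.55,-0.645,0.3,0,0,0]]]'
cat > look.py <<'E'
import sys;from rig import bot;from h import *
n,f=sys.argv[1],sys.argv[2]
c=bot.calibration(n);p,d=bot.snapshot(n);cv2.imwrite(f"pics/{f}.png",p[:,:,::-1]);np.savez(f"pics/{f}.npz",p=p,d=d,K=c['K'],T=c['world_from_camera'])
print(np.round(bot.get_state()['tool_pos'],4))
W=cloud(d,c['K'],c['world_from_camera'])
# near: x y r zlo zhi -> circle centre of points in the band
for a in sys.argv[3:]:
    x,y,r,lo,hi=map(float,a.split(','))
    m=(np.hypot(W[...,0]-x,W[...,1]-y)<r)&(W[...,2]>lo)&(W[...,2]<hi);q=W[m]
    if len(q)>5:
        (cc,R)=cv2.minEnclosingCircle(q[:,:2].astype(np.float32))
        l,h=np.percentile(q,2,0),np.percentile(q,98,0);v,u=np.where(m)
        print(a,len(q),'circ',np.round(cc,4),round(R,4),'box',np.round((l+h)/2,4),np.round(h-l,4),'px',int(u.mean()),int(v.mean()))
    else:print(a,len(q))
E
python3 look.py wrist w1 .442,-.28,.045,.06,.08 .442,-.28,.045,.02,.06
```

```text
time_s: 1.07
tool_pos: [0.3897, -0.3428, 0.2227]
eef_rot: [-3.14, -0.005, -0.003]
ft_force: [0.1, 0.6, -0.1]
width: 0.0868
gripper_force: 0.0
time_s: 1.48
tool_pos: [0.4414, -0.2825, 0.192]
eef_rot: [-3.141, -0.001, 0.002]
ft_force: [-0.1, -0.2, 0.0]
width: 0.0869
gripper_force: 0.0
[ 0.4414 -0.2832  0.1927]
.442,-.28,.045,.06,.08 830 circ [ 0.4407 -0.2818] 0.0321 box [ 0.4411 -0.2818  0.0662] [0.0613 0.0603 0.0114] px 248 193
.442,-.28,.045,.02,.06 948 circ [ 0.4421 -0.2819] 0.0312 box [ 0.4417 -0.2817  0.0403] [0.0606 0.057  0.0381] px 249 192
```

View pics/w1.png

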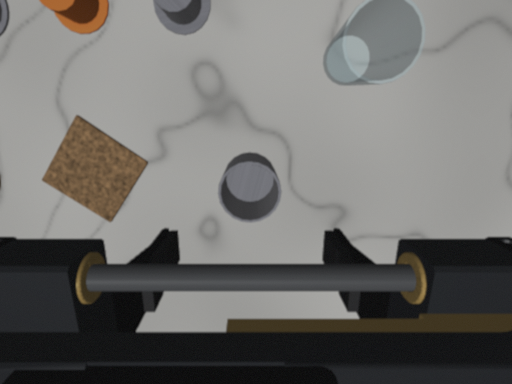

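The wrist view shows the lower cup centred between the fingers, at about (249,187).

```bash
python3 -m handwheel '[[[0,-0.01,0.3,0,0,0],[0,-0.01,0.6,0,0,0],[0,-0.01,0.9,0,0,0],[0,-0.01,0.9,0,0,0]]]'
python3 -m handwheel '[[[0,0,0.3,0,0,0],[0,0,0.6,0,0,0],[0,0,0.72,0,0,0],[0,0,0.72,0,0,0],[0,0,0.72,0,0,0]]]'
python3 -m handwheel '[[[0,0,0,0,0,0],[0,0,0,0,0,0],[0,0,0,0,0,0],[0,0,0,0,0,0],[0,0,0,0,0,0],[0,0,0,0,0,0],[0,0,0,0,0,0],[0,0,0,0,0,0]]]' 1 25
```

```text
time_s: 1.87
tool_pos: [0.4377, -0.2799, 0.0974]
eef_rot: [-3.136, 0.004, 0.011]
ft_force: [-2.0, 0.8, -0.8]
width: 0.0869
gripper_force: 0.0
time_s: 2.28
tool_pos: [0.4418, -0.2818, 0.0317]
eef_rot: [3.141, -0.002, 0.0]
ft_force: [0.1, -0.2, 1.2]
width: 0.0872
gripper_force: 0.0
time_s: 2.95
tool_pos: [0.4421, -0.2811, 0.0314]
eef_rot: [3.141, -0.0, 0.001]
ft_force: [-1.4, 0.8, 5.2]
width: 0.0625
gripper_force: 24.9
```

```bash
python3 -m handwheel '[[[0,0,-0.2,0,0,0],[0,0,-0.5,0,0,0],[0,-0.15,-0.7,0,0,0],[0,-0.4,-0.7,0,0,0],[0,-0.7,-0.7,0,0,0],[0,-1,-0.7,0,0,0]]]'
python3 -m handwheel '[[[0,-0.3,0,0,0,0],[0,-0.65,0,0,0,0],[0,-1,0,0,0,0]]]'
python3 -m handwheel '[[[0,-0.3,0,0,0,0],[0,-0.65,0,0,0,0],[0,-0.9,0,0,0,0],[0,-1,0,0,0,0]]]'
python3 -m handwheel '[[[0,-0.2,0,0,0,0],[0.06,-0.4,0,0,0,0],[0.06,-0.57,0,0,0,0],[0.06,-0.57,0,0,0,0],[0.06,-0.57,0,0,0,0],[0.06,-0.57,0,0,0,0]]]'
python3 look.py wrist w2 .448,.0755,.07,.003,.012 .448,.0755,.045,.12,.2
```

```text
time_s: 3.45
tool_pos: [0.4415, -0.18, 0.1008]
eef_rot: [3.141, -0.003, 0.001]
ft_force: [0.2, -0.2, -1.4]
width: 0.0623
gripper_force: 24.8
time_s: 3.7
tool_pos: [0.4411, -0.0793, 0.1002]
eef_rot: [-3.141, 0.002, 0.001]
ft_force: [1.3, 0.3, -0.7]
width: 0.0623
gripper_force: 24.8
time_s: 4.03
tool_pos: [0.4408, 0.0222, 0.1001]
eef_rot: [-3.141, -0.004, 0.002]
ft_force: [-0.0, -0.7, -1.3]
width: 0.0623
gripper_force: 24.8
time_s: 4.53
tool_pos: [0.4476, 0.0755, 0.1003]
eef_rot: [3.141, -0.0, -0.001]
ft_force: [0.3, -0.1, -1.3]
width: 0.0621
gripper_force: 24.8
[0.4476 0.0753 0.1003]
.448,.0755,.07,.003,.012 4323 circ [0.4487 0.0739] 0.0505 box [0.4637 0.0739 0.0065] [0.0588 0.0926 0.0029] px 251 177
.448,.0755,.045,.12,.2 18257 circ [0.4583 0.075 ] 0.0434 box [0.4495 0.0754 0.1606] [0.0617 0.0747 0.0775] px 246 286
```

View pics/w2.png

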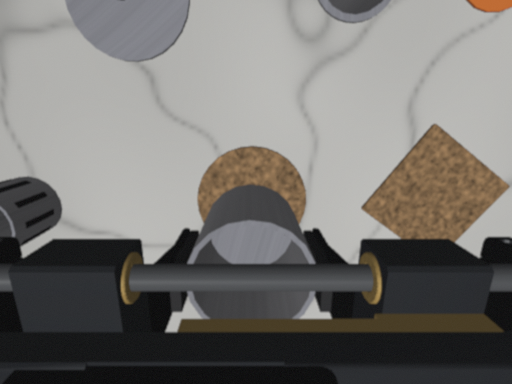

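The cup is held over the coaster, whose centre column (251) matches the cup's. Lower it and release.

```bash
python3 -m handwheel '[[[0,-0.005,0.25,0,0,0],[0,-0.005,0.45,0,0,0],[0,-0.005,0.55,0,0,0],[0,-0.005,0.6,0,0,0],[0,-0.005,0.625,0,0,0],[0,-0.005,0.625,0,0,0],[0,-0.005,0.625,0,0,0]]]'
python3 -m handwheel '[[[0,0,0,0,0,0],[0,0,0,0,0,0],[0,0,0,0,0,0],[0,0,0,0,0,0],[0,0,0,0,0,0]]]' -1
python3 -m handwheel '[[[0,0,-0.2,0,0,0],[0,0,-0.5,0,0,0],[0,0,-0.8,0,0,0],[0,0,-1,0,0,0]]]'
python3 -m handwheel '[[[0.3,0.3,0,0,0,0],[0.7,0.3,0,0,0,0],[1,0.3,0,0,0,0],[1,0.3,0,0,0,0],[1,0.3,0,0,0,0]]]'
python3 look.py scene s1 .448,.0755,.045,.068,.09
python3 look.py side d1 .448,.0755,.045,.068,.09
python3 look.py wrist w3 .622,-.002,.045,.05,.08 .622,-.002,.045,.02,.05
```

```text
time_s: 5.17
tool_pos: [0.4487, 0.0765, 0.0389]
eef_rot: [3.142, -0.001, 0.003]
ft_force: [1.0, -0.4, -2.0]
width: 0.0623
gripper_force: 24.8
time_s: 5.58
tool_pos: [0.4481, 0.0768, 0.0384]
eef_rot: [-3.142, 0.0, -0.001]
ft_force: [1.2, 0.3, -0.2]
width: 0.0844
gripper_force: 0.0
time_s: 5.92
tool_pos: [0.4488, 0.0768, 0.1408]
eef_rot: [-3.142, 0.0, -0.004]
ft_force: [0.6, -0.2, 0.4]
width: 0.0868
gripper_force: 0.0
time_s: 6.33
tool_pos: [0.5484, 0.0465, 0.1374]
eef_rot: [-3.141, 0.001, 0.002]
ft_force: [-0.5, 0.2, -0.2]
width: 0.0869
gripper_force: 0.0
[0.5473 0.0467 0.1373]
.448,.0755,.045,.068,.09 97 circ [0.4488 0.0782] 0.0341 box [0.4488 0.0798 0.0735] [0.0627 0.0586 0.0105] px 303 182
[0.5467 0.0469 0.1374]
.448,.0755,.045,.068,.09 167 circ [0.4488 0.0747] 0.033 box [0.4474 0.0744 0.0738] [0.061  0.0623 0.0107] px 265 231
[0.5466 0.0469 0.1376]
.622,-.002,.045,.05,.08 1231 circ [ 0.6214 -0.0025] 0.0271 box [ 0.6217 -0.002   0.0587] [0.0509 0.0515 0.0163] px 318 112
.622,-.002,.045,.02,.05 811 circ [ 0.6215 -0.0013] 0.0263 box [ 0.6216 -0.0014  0.0351] [0.0482 0.0509 0.0288] px 318 113
```

```bash
python3 -m handwheel '[[[0.3,0.2,0,0,0,0],[0.6,0.4,0,0,0,0],[0.75,0.487,0.1,0,0,0],[0.75,0.487,0.4,0,0,0],[0.75,0.487,0.4,0,0,0],[0.75,0.487,0.4,0,0,0]]]'
python3 look.py wrist w4 .622,-.002,.045,.05,.08
```

```text
time_s: 6.98
tool_pos: [0.6199, -0.0016, 0.0962]
eef_rot: [-3.141, 0.0, 0.008]
ft_force: [-0.3, -0.2, -0.6]
width: 0.0872
gripper_force: 0.0
[ 0.6213 -0.0015  0.098 ]
.622,-.002,.045,.05,.08 1735 circ [ 0.6218 -0.0026] 0.0271 box [ 0.6225 -0.0027  0.0585] [0.0515 0.0503 0.0159] px 250 223
```

View pics/w4.png

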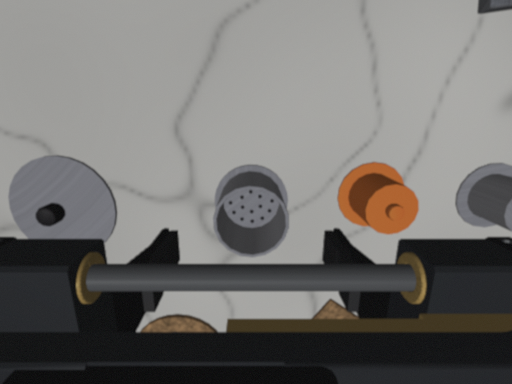

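The upper cup is between the fingers, centred at about (251,215) with its holed floor visible. Descend, grip, lift.

```bash
python3 -m handwheel '[[[0,0.01,0.25,0,0,0],[0,0.01,0.5,0,0,0],[0,0.01,0.7,0,0,0],[0,0.01,0.74,0,0,0],[0,0.01,0.74,0,0,0],[0,0.01,0.74,0,0,0]]]'
python3 -m handwheel '[[[0,0,0,0,0,0],[0,0,0,0,0,0],[0,0,0,0,0,0],[0,0,0,0,0,0],[0,0,0,0,0,0],[0,0,0,0,0,0],[0,0,0,0,0,0],[0,0,0,0,0,0],[0,0,0,0,0,0]]]' 1 25
python3 -m handwheel '[[[0,0,-0.2,0,0,0],[0,0,-0.5,0,0,0],[0,0,-0.8,0,0,0],[0,0,-1,0,0,0],[0,0,-1,0,0,0],[0,0,-1,0,0,0]]]'
```

```text
time_s: 7.53
tool_pos: [0.6237, -0.0028, 0.0261]
eef_rot: [3.141, 0.0, 0.004]
ft_force: [-0.3, -0.8, 0.5]
width: 0.0871
gripper_force: 0.0
time_s: 8.28
tool_pos: [0.6229, -0.003, 0.0243]
eef_rot: [-3.142, 0.001, -0.0]
ft_force: [-0.3, 0.5, 3.1]
width: 0.0538
gripper_force: 25.0
time_s: 8.78
tool_pos: [0.6237, -0.0032, 0.1252]
eef_rot: [3.141, -0.001, 0.004]
ft_force: [0.4, -1.0, -1.0]
width: 0.054
gripper_force: 25.0
```

```bash
python3 -m handwheel '[[[-0.2,-0.1,0,0,0,0],[-0.5,-0.25,0,0,0,0],[-0.8,-0.4,0,0,0,0],[-1,-0.5,0,0,0,0],[-1,-0.5,0,0,0,0],[-1,-0.5,0,0,0,0]]]'
python3 -m handwheel '[[[-0.2,-0.1,0,0,0,0],[-0.5,-0.2,0,0,0,0],[-0.75,-0.3,0,0,0,0],[-0.75,-0.3,0,0,0,0],[-0.75,-0.3,0,0,0,0],[-0.75,-0.3,0,0,0,0]]]'
python3 look.py wrist w5 .448,.0755,.06,.068,.082
python3 look.py scene s5 .448,.0755,.045,.06,.08
python3 look.py side d5 .448,.0755,.045,.06,.08 
python3 - <<'E'
import cv2,numpy as np
a=cv2.imread('pics/w5.png');b=cv2.imread('pics/d5.png')[150:330,150:390];c=cv2.imread('pics/s5.png')[100:280,200:440]
cv2.imwrite('pics/c5.png',np.hstack([cv2.resize(a,(400,300)),cv2.resize(b,(400,300))]))
E
```

```text
time_s: 9.28
tool_pos: [0.5207, 0.0475, 0.1219]
eef_rot: [-3.142, -0.001, 0.005]
ft_force: [1.0, -0.7, -0.9]
width: 0.0543
gripper_force: 25.0
time_s: 9.78
tool_pos: [0.4491, 0.0766, 0.1241]
eef_rot: [3.141, -0.001, 0.002]
ft_force: [0.1, -0.5, -0.9]
width: 0.0544
gripper_force: 25.0
[0.4492 0.0765 0.1242]
.448,.0755,.06,.068,.082 505 circ [0.4573 0.0759] 0.0304 box [0.4688 0.0759 0.0732] [0.0201 0.0556 0.0091] px 250 187
[0.4492 0.0765 0.1242]
.448,.0755,.045,.06,.08 161 circ [0.4497 0.077 ] 0.0344 box [0.4499 0.0778 0.0697] [0.0638 0.0602 0.0183] px 301 184
[0.449  0.0765 0.1242]
.448,.0755,.045,.06,.08 161 circ [0.4471 0.0766] 0.0321 box [0.4469 0.0781 0.0695] [0.0601 0.0556 0.0178] px 264 238
```

View pics/c5.png

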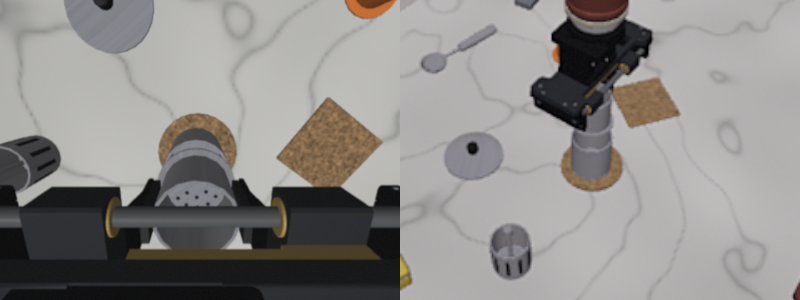

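Upper cup is held right above the lower cup, both axes in line. Lower it the final 34 mm.

```bash
python3 -m handwheel '[[[0,0,0.1,0,0,0],[0,0,0.2,0,0,0],[0,0,0.26,0,0,0],[0,0,0.3,0,0,0],[0,0,0.33,0,0,0],[0,0,0.34,0,0,0],[0,0,0.34,0,0,0],[0,0,0.34,0,0,0]]]'
```

```text
time_s: 10.6
tool_pos: [0.448, 0.0771, 0.0902]
eef_rot: [-3.142, 0.0, -0.001]
ft_force: [-1.0, -0.5, 1.9]
width: 0.0542
gripper_force: 25.0
```

```bash
python3 -m handwheel '[[[0,0,0,0,0,0],[0,0,0,0,0,0],[0,0,0,0,0,0],[0,0,0,0,0,0],[0,0,0,0,0,0]]]' -1
python3 -m handwheel '[[[0,0,-0.2,0,0,0],[0,0,-0.5,0,0,0],[0,0,-0.8,0,0,0],[0,0,-0.8,0,0,0],[0,-0.3,-0.8,0,0,0],[0,-0.6,-0.8,0,0,0],[0,-1,-0.8,0,0,0]]]'
python3 -m handwheel '[[[0,-0.2,0,0,0,0],[-0.05,-0.6,0,0,0,0],[-0.05,-1,0,0,0,0],[-0.05,-1.0,0,0,0,0],[-0.05,-1,0,0,0,0],[-0.05,-1,0,0,0,0]]]'
python3 look.py scene s6 .448,.0765,.045,.12,.15 .443,.279,.02,.075,.1
python3 look.py side d6 .448,.0765,.045,.12,.15 .443,.279,.02,.075,.1
python3 look.py wrist w6 .443,.279,.02,.075,.1 .443,.279,.045,.05,.062
python3 - <<'E'
import cv2,numpy as np
a=cv2.imread('pics/w6.png');b=cv2.imread('pics/d6.png')[150:330,150:390]
cv2.imwrite('pics/c6.png',np.hstack([cv2.resize(a,(400,300)),cv2.resize(b,(400,300))]))
E
```

```text
time_s: 11.02
tool_pos: [0.4478, 0.077, 0.09]
eef_rot: [-3.142, 0.001, -0.0]
ft_force: [0.5, -0.9, 0.5]
width: 0.0797
gripper_force: 0.0
time_s: 11.6
tool_pos: [0.4482, 0.1769, 0.1702]
eef_rot: [3.141, -0.005, 0.002]
ft_force: [0.9, -0.7, 0.5]
width: 0.087
gripper_force: 0.0
time_s: 12.1
tool_pos: [0.4425, 0.2768, 0.1695]
eef_rot: [3.141, 0.001, -0.001]
ft_force: [-0.5, -0.3, -0.2]
width: 0.0869
gripper_force: 0.0
[0.4427 0.2763 0.1696]
.448,.0765,.045,.12,.15 128 circ [0.4503 0.0777] 0.0298 box [0.4488 0.0777 0.1272] [0.0537 0.0505 0.0138] px 302 168
.443,.279,.02,.075,.1 23 circ [0.4426 0.2804] 0.0092 box [0.4437 0.2816 0.0845] [0.0152 0.011  0.0152] px 364 198
[0.4429 0.276  0.1697]
.448,.0765,.045,.12,.15 192 circ [0.4475 0.0754] 0.0282 box [0.4472 0.0754 0.1271] [0.0512 0.0524 0.0138] px 265 218
.443,.279,.02,.075,.1 41 circ [0.4417 0.2797] 0.0059 box [0.4426 0.2799 0.0834] [0.0124 0.0107 0.015 ] px 214 288
[0.4431 0.2759 0.1699]
.443,.279,.02,.075,.1 213 circ [0.4417 0.2797] 0.0064 box [0.4424 0.2798 0.0833] [0.0113 0.012  0.0147] px 244 203
.443,.279,.045,.05,.062 649 circ [0.4414 0.2787] 0.0277 box [0.4418 0.2789 0.0551] [0.0527 0.0518 0.0096] px 246 196
```

View pics/c6.png

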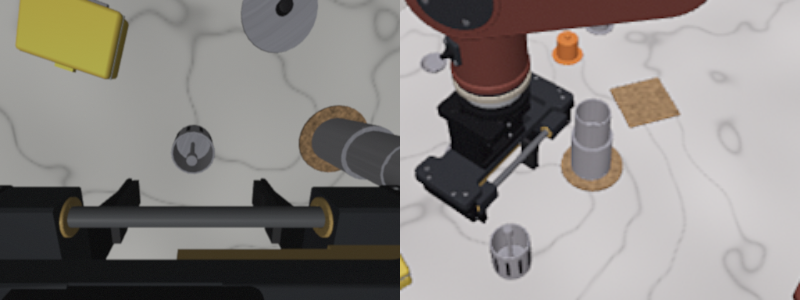

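Upper cup is seated at about (.448,.077). The knob stands at about (.442,.280,.081), at (190,158) in the left half.

```bash
python3 -m handwheel '[[[-0.01,-0.04,0.2,0,0,0],[-0.01,-0.04,0.45,0,0,0],[-0.01,-0.04,0.6,0,0,0],[-0.01,-0.04,0.65,0,0,0],[-0.01,-0.04,0.65,0,0,0],[-0.01,-0.04,0.65,0,0,0]]]' 0.3
python3 look.py wrist w7 .442,.28,.02,.075,.093 .443,.279,.045,.05,.062
```

```text
time_s: 12.75
tool_pos: [0.4424, 0.2805, 0.1057]
eef_rot: [-3.141, 0.002, -0.001]
ft_force: [0.5, 0.3, -0.1]
width: 0.055
gripper_force: 0.0
[0.4429 0.2809 0.1063]
.442,.28,.02,.075,.093 381 circ [0.442 0.28 ] 0.0065 box [0.4424 0.2798 0.0834] [0.0113 0.0119 0.0143] px 250 230
.443,.279,.045,.05,.062 1151 circ [0.4415 0.2788] 0.0277 box [0.442 0.279 0.055] [0.0526 0.0516 0.0094] px 251 219
```

View pics/w7.png

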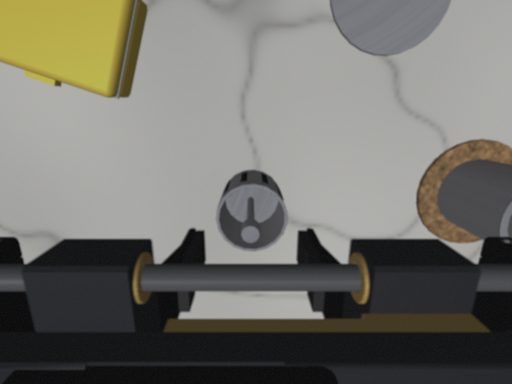

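The knob sits at (250,235), centred between the fingers. Descend onto it.

```bash
python3 -m handwheel '[[[0,0.008,0.15,0,0,0],[0,0.008,0.3,0,0,0],[0,0.008,0.4,0,0,0],[0,0.008,0.43,0,0,0],[0,0.008,0.43,0,0,0],[0,0.008,0.43,0,0,0]]]'
python3 -m handwheel '[[[0,0,0,0,0,0],[0,0,0,0,0,0],[0,0,0,0,0,0],[0,0,0,0,0,0],[0,0,0,0,0,0],[0,0,0,0,0,0],[0,0,0,0,0,0],[0,0,0,0,0,0],[0,0,0,0,0,0]]]' 1 12
python3 look.py wrist w8 .443,.279,.045,.05,.062
```

```text
time_s: 13.3
tool_pos: [0.4424, 0.2805, 0.0628]
eef_rot: [-3.141, 0.001, -0.001]
ft_force: [0.3, -0.8, -0.1]
width: 0.0305
gripper_force: 0.0
time_s: 14.05
tool_pos: [0.4423, 0.2805, 0.0625]
eef_rot: [-3.141, 0.001, -0.001]
ft_force: [0.1, 1.5, 4.2]
width: 0.0126
gripper_force: 12.0
[0.4423 0.2805 0.0625]
.443,.279,.045,.05,.062 829 circ [0.4457 0.2788] 0.027 box [0.456  0.2788 0.0553] [0.0252 0.0509 0.0096] px 251 214
```

```bash
python3 -m handwheel '[[[0,0,-0.08,0,0,0],[0,0,-0.2,0,0,0],[0,0,-0.35,0,0,0],[0,0,-0.5,0,0,0],[0,0,-0.7,0,0,0],[0,0,-0.9,0,0,0],[0,0,-0.9,0,0,0]]]'
python3 -m handwheel '[[[0,0,-0.2,0,0,0],[0,0,-0.4,0,0,0],[0,0,-0.6,0,0,0],[0,0,-0.6,0,0,0],[0,0,-0.6,0,0,0]]]'
python3 look.py side d9 .4423,.28,.05,.12,.165 .443,.279,.045,.05,.062
python3 look.py scene s9 .4423,.28,.05,.12,.165 .443,.279,.045,.05,.062
python3 - <<'E'
import cv2,numpy as np
b=cv2.imread('pics/d9.png')[170:350,120:360];a=cv2.imread('pics/s9.png')[120:270,270:470]
cv2.imwrite('pics/c9.png',np.hstack([cv2.resize(a,(400,300)),cv2.resize(b,(400,300))]))
E
```

```text
time_s: 14.68
tool_pos: [0.4444, 0.2813, 0.1572]
eef_rot: [-3.139, 0.0, -0.011]
ft_force: [1.4, 0.1, -0.1]
width: 0.012
gripper_force: 12.0
time_s: 15.1
tool_pos: [0.4424, 0.2804, 0.2128]
eef_rot: [-3.141, 0.001, -0.003]
ft_force: [0.2, -0.1, -2.0]
width: 0.0123
gripper_force: 12.0
[0.4416 0.28   0.2113]
.4423,.28,.05,.12,.165 248 circ [0.4429 0.2779] 0.0206 box [0.4423 0.2786 0.1591] [0.0369 0.0364 0.0056] px 212 269
.443,.279,.045,.05,.062 160 circ [0.4421 0.2771] 0.0282 box [0.442  0.2781 0.0555] [0.0523 0.0526 0.0105] px 215 295
[0.441  0.2798 0.2105]
.4423,.28,.05,.12,.165 95 circ [0.4416 0.2813] 0.0213 box [0.4431 0.2814 0.1573] [0.036  0.0355 0.0075] px 368 178
.443,.279,.045,.05,.062 104 circ [0.4426 0.2815] 0.0302 box [0.4433 0.2806 0.0558] [0.0551 0.0503 0.0111] px 362 206
```

View pics/c9.png

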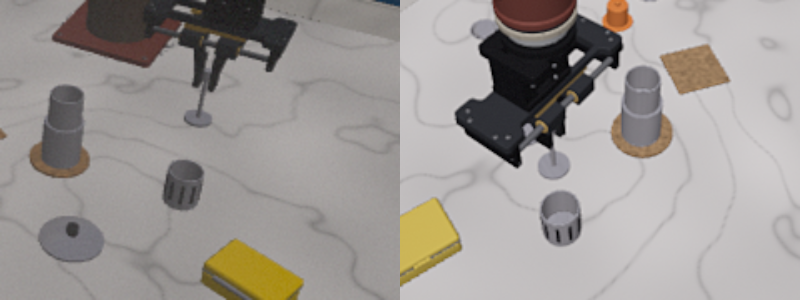

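The disc hangs free and level. The holder is upright and unmoved. Carry it to the cups.

```bash
python3 -m handwheel '[[[0,0.15,0,0,0,0],[0,0.4,0,0,0,0],[0,0.7,0,0,0,0],[0,1,0,0,0,0]]]'
python3 -m handwheel '[[[0.03,0.25,0,0,0,0],[0.06,0.5,0,0,0,0],[0.06,0.75,0,0,0,0],[0.06,0.9,0,0,0,0],[0.06,1,0,0,0,0]]]'
python3 -m handwheel '[[[0,0.035,0,0,0,0],[0,0.035,0,0,0,0],[0,0.035,0,0,0,0],[0,0.035,0,0,0,0],[0,0.035,0,0,0,0]]]'
python3 look.py side d10 .448,.0766,.03,.142,.17 .448,.0766,.045,.12,.136
python3 look.py scene s10 .448,.0766,.03,.142,.17 .448,.0766,.045,.12,.136
```

```text
time_s: 15.53
tool_pos: [0.4404, 0.1792, 0.2099]
eef_rot: [3.141, 0.002, -0.005]
ft_force: [0.0, -0.3, -1.8]
width: 0.0119
gripper_force: 12.0
time_s: 15.95
tool_pos: [0.4467, 0.0786, 0.2102]
eef_rot: [3.141, -0.003, -0.005]
ft_force: [-0.5, 0.4, -0.9]
width: 0.0124
gripper_force: 12.0
time_s: 16.37
tool_pos: [0.4477, 0.0776, 0.2119]
eef_rot: [-3.141, -0.001, 0.0]
ft_force: [-0.4, -0.3, -0.2]
width: 0.0123
gripper_force: 12.0
[0.4477 0.0775 0.212 ]
.448,.0766,.03,.142,.17 173 circ [0.4473 0.0757] 0.0213 box [0.448  0.0765 0.1613] [0.0367 0.0374 0.0121] px 265 209
.448,.0766,.045,.12,.136 129 circ [0.4463 0.0754] 0.0276 box [0.4468 0.0764 0.1272] [0.0507 0.0504 0.0137] px 265 221
[0.4478 0.0774 0.212 ]
.448,.0766,.03,.142,.17 85 circ [0.447  0.0795] 0.0218 box [0.4484 0.0785 0.1604] [0.0375 0.0376 0.011 ] px 304 159
.448,.0766,.045,.12,.136 111 circ [0.4495 0.0783] 0.031 box [0.449  0.0778 0.1271] [0.0551 0.0521 0.0132] px 302 168
```

```bash
python3 -m handwheel '[[[0,0.004,0.12,0,0,0],[0,0.004,0.25,0,0,0],[0,0.004,0.4,0,0,0],[0,0.004,0.52,0,0,0],[0,0.004,0.62,0,0,0],[0,0.004,0.68,0,0,0],[0,0.004,0.72,0,0,0],[0,0.004,0.73,0,0,0],[0,0.004,0.73,0,0,0]]]'
```

```text
time_s: 17.22
tool_pos: [0.448, 0.0763, 0.1392]
eef_rot: [3.142, -0.001, 0.001]
ft_force: [-0.1, 0.9, 0.4]
width: 0.0124
gripper_force: 12.0
```

Now release, opening only partly so the fingers stay clear, then rise and head for the lid.

```bash
python3 -m handwheel '[[[0,0,0,0,0,0],[0,0,0,0,0,0],[0,0,0,0,0,0],[0,0,0,0,0,0],[0,0,0,0,0,0]]]' 0
python3 -m handwheel '[[[0,0,-0.2,0,0,0],[0,0,-0.5,0,0,0],[0,0,-0.8,0,0,0],[0.3,0.3,-0.8,0,0,0],[0.65,0.65,-0.8,0,0,0],[1,1,-0.8,0,0,0]]]' -1
python3 -m handwheel '[[[0.2,0.3,0.1,0,0,0],[0.4,0.6,0.3,0,0,0],[0.6,1,0.5,0,0,0],[0.6,1,0.5,0,0,0]]]'
python3 look.py side d11 .448,.0766,.03,.142,.18 .448,.0766,.045,.12,.136
python3 look.py scene s11 .448,.0766,.03,.142,.18 .448,.0766,.045,.12,.136
python3 look.py wrist w11 .627,-.21,.04,.012,.055
python3 - <<'E'
import cv2,numpy as np
b=cv2.imread('pics/d11.png')[170:320,180:380];a=cv2.imread('pics/w11.png')
cv2.imwrite('pics/c11.png',np.hstack([cv2.resize(a,(400,300)),cv2.resize(b,(400,300))]))
E
```

```text
time_s: 17.63
tool_pos: [0.448, 0.0763, 0.1393]
eef_rot: [-3.142, 0.001, -0.001]
ft_force: [-0.2, 0.2, 0.2]
width: 0.0372
gripper_force: 0.0
time_s: 18.13
tool_pos: [0.5378, -0.0129, 0.2206]
eef_rot: [3.141, 0.002, 0.005]
ft_force: [1.1, 0.6, -0.2]
width: 0.0754
gripper_force: 0.0
time_s: 18.47
tool_pos: [0.596, -0.1167, 0.165]
eef_rot: [3.141, -0.006, -0.006]
ft_force: [-1.2, 1.3, 0.4]
width: 0.0867
gripper_force: 0.0
[ 0.5955 -0.1155  0.1655]
.448,.0766,.03,.142,.18 39 circ [0.4461 0.0778] 0.0052 box [0.4481 0.0755 0.1551] [0.0111 0.0103 0.0235] px 265 208
.448,.0766,.045,.12,.136 177 circ [0.4466 0.0744] 0.0286 box [0.4471 0.0753 0.127 ] [0.051  0.052  0.0132] px 265 218
[ 0.5954 -0.1135  0.167 ]
.448,.0766,.03,.142,.18 28 circ [0.4513 0.0774] 0.0084 box [0.4511 0.0775 0.1558] [0.0132 0.0099 0.0259] px 303 160
.448,.0766,.045,.12,.136 123 circ [0.4478 0.0789] 0.0306 box [0.4478 0.0783 0.1276] [0.0553 0.0512 0.0144] px 302 168
[ 0.5956 -0.1122  0.1683]
.627,-.21,.04,.012,.055 1817 circ [ 0.6261 -0.2115] 0.0288 box [ 0.6277 -0.2092  0.032 ] [0.0433 0.0411 0.0399] px 345 158
```

View pics/c11.png

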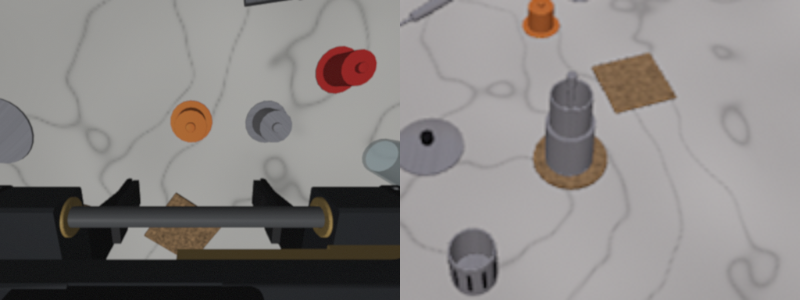

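The disc stands in the upper cup with its knob above the rim. The steel lid is at (268,122) in the left half, between the orange and red decoys.

```bash
python3 -m handwheel '[[[0.1,0.3,0.1,0,0,0],[0.2,0.6,0.3,0,0,0],[0.3,0.85,0.5,0,0,0],[0.3,0.97,0.6,0,0,0],[0.3,0.97,0.7,0,0,0],[0.3,0.97,0.7,0,0,0],[0.3,0.97,0.7,0,0,0]]]'
python3 look.py wrist w12 .627,-.21,.04,.02,.057 .627,-.21,.01,.048,.065 .627,-.21,.04,.006,.016
```

```text
time_s: 19.2
tool_pos: [0.6257, -0.2071, 0.0994]
eef_rot: [-3.141, -0.001, 0.001]
ft_force: [0.4, 0.4, 0.4]
width: 0.0869
gripper_force: 0.0
[ 0.6263 -0.2073  0.1002]
.627,-.21,.04,.02,.057 2171 circ [ 0.6257 -0.2123] 0.0201 box [ 0.6267 -0.2122  0.0383] [0.0369 0.0354 0.0287] px 255 211
.627,-.21,.01,.048,.065 515 circ [ 0.6271 -0.21  ] 0.01 box [ 0.6275 -0.2103  0.0544] [0.0172 0.0176 0.01  ] px 253 215
.627,-.21,.04,.006,.016 1162 circ [ 0.6257 -0.2125] 0.0294 box [ 0.6336 -0.2124  0.0116] [0.04   0.0548 0.0033] px 255 188
```

View pics/w12.png

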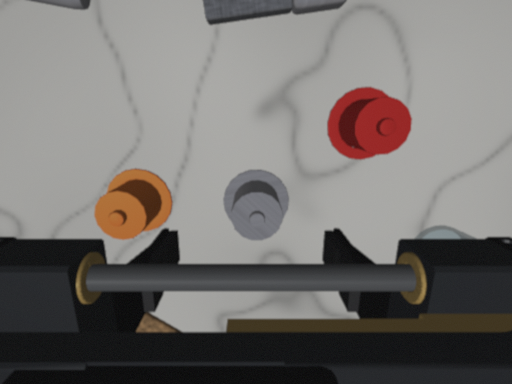

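```bash
python3 -m handwheel '[[[0,0.047,0.2,0,0,0],[0,0.047,0.4,0,0,0],[0,0.047,0.6,0,0,0],[0,0.047,0.75,0,0,0],[0,0.047,0.84,0,0,0],[0,0.047,0.84,0,0,0],[0,0.047,0.84,0,0,0]]]'
python3 -m handwheel '[[[0,0,0,0,0,0],[0,0,0,0,0,0],[0,0,0,0,0,0],[0,0,0,0,0,0],[0,0,0,0,0,0],[0,0,0,0,0,0],[0,0,0,0,0,0],[0,0,0,0,0,0],[0,0,0,0,0,0],[0,0,0,0,0,0]]]' 1 20
python3 -m handwheel '[[[0,0,-0.2,0,0,0],[0,0,-0.5,0,0,0],[0,0,-0.8,0,0,0],[0,0,-1,0,0,0],[0,0,-1,0,0,0]]]'
python3 -m handwheel '[[[0,0,-0.2,0,0,0],[0,0,-0.5,0,0,0],[0,0,-0.8,0,0,0],[0,0,-0.8,0,0,0],[0,0,-0.8,0,0,0]]]'
```

```text
time_s: 19.83
tool_pos: [0.6263, -0.2134, 0.0155]
eef_rot: [-3.142, -0.0, -0.0]
ft_force: [-0.2, 0.5, 0.4]
width: 0.0869
gripper_force: 0.0
time_s: 20.67
tool_pos: [0.6261, -0.2138, 0.015]
eef_rot: [-3.141, 0.001, 0.0]
ft_force: [-0.7, -0.6, 0.8]
width: 0.0389
gripper_force: 20.0
time_s: 21.08
tool_pos: [0.6294, -0.2154, 0.1213]
eef_rot: [3.137, -0.0, 0.014]
ft_force: [0.5, 0.4, 0.2]
width: 0.039
gripper_force: 20.0
time_s: 21.5
tool_pos: [0.6271, -0.2144, 0.1966]
eef_rot: [3.14, -0.001, 0.005]
ft_force: [-0.1, -0.3, -0.4]
width: 0.0394
gripper_force: 20.0
```

```bash
python3 -m handwheel '[[[-0.15,-0.2,0,0,0,0],[-0.3,-0.45,0,0,0,0],[-0.5,-0.72,0,0,0,0],[-0.6,-1,0,0,0,0],[-0.6,-1,0,0,0,0]]]'
python3 -m handwheel '[[[-0.15,-0.2,0,0,0,0],[-0.3,-0.45,0,0,0,0],[-0.5,-0.72,0,0,0,0],[-0.6,-0.95,0,0,0,0],[-0.6,-0.95,0,0,0,0]]]'
python3 -m handwheel '[[[-0.15,-0.2,0,0,0,0],[-0.3,-0.45,0,0,0,0],[-0.5,-0.72,0,0,0,0],[-0.58,-0.9,0,0,0,0],[-0.58,-0.95,0,0,0,0],[-0.58,-0.95,0,0,0,0],[-0.58,-0.95,0,0,0,0],[-0.58,-0.95,0,0,0,0]]]'
python3 look.py side d13 .448,.0766,.04,.185,.2 .448,.0766,.045,.12,.136
python3 look.py scene s13 .448,.0766,.04,.185,.2 .448,.0766,.045,.12,.136
python3 - <<'E'
import cv2,numpy as np
b=cv2.imread('pics/d13.png')[130:280,170:370];a=cv2.imread('pics/s13.png')[90:240,200:400]
cv2.imwrite('pics/c13.png',np.hstack([cv2.resize(a,(400,300)),cv2.resize(b,(400,300))]))
E
```

```text
time_s: 21.92
tool_pos: [0.5627, -0.1089, 0.1918]
eef_rot: [-3.138, -0.004, 0.009]
ft_force: [1.6, -0.1, -0.1]
width: 0.0391
gripper_force: 20.0
time_s: 22.33
tool_pos: [0.5032, -0.0154, 0.1925]
eef_rot: [-3.139, -0.004, 0.007]
ft_force: [0.2, 0.7, -0.7]
width: 0.039
gripper_force: 20.0
time_s: 23.0
tool_pos: [0.4488, 0.0752, 0.1946]
eef_rot: [3.141, -0.002, -0.001]
ft_force: [-0.1, -0.6, -0.7]
width: 0.0392
gripper_force: 20.0
[0.4487 0.0751 0.1947]
.448,.0766,.04,.185,.2 126 circ [0.4458 0.0737] 0.0299 box [0.437  0.0744 0.1943] [0.0305 0.0537 0.0102] px 270 202
.448,.0766,.045,.12,.136 181 circ [0.4471 0.0753] 0.0277 box [0.4473 0.0752 0.1271] [0.0516 0.0515 0.013 ] px 265 219
[0.4487 0.0752 0.1948]
.448,.0766,.04,.185,.2 92 circ [0.4517 0.0773] 0.0295 box [0.4616 0.0765 0.1942] [0.0303 0.055  0.0114] px 303 152
.448,.0766,.045,.12,.136 126 circ [0.4475 0.0791] 0.032 box [0.4473 0.0783 0.127 ] [0.0567 0.0524 0.0138] px 303 168
```

View pics/c13.png

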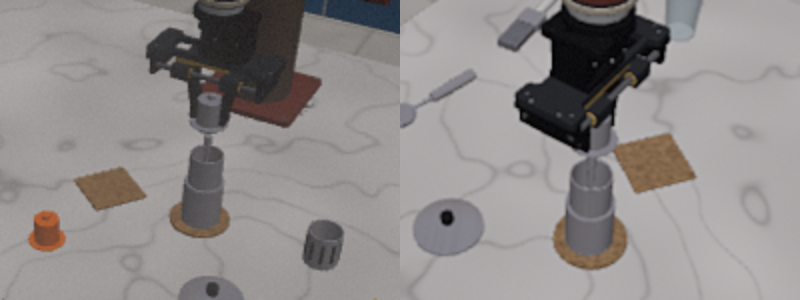

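The lid hangs directly above the cups. The views put it about 1.5 mm low in y, so I correct that and lower slowly.

```bash
python3 -m handwheel '[[[-0.007,-0.015,0.0,0,0,0],[-0.007,-0.015,0.12,0,0,0],[-0.007,-0.015,0.25,0,0,0],[-0.007,-0.015,0.36,0,0,0],[-0.007,-0.015,0.44,0,0,0],[-0.007,-0.015,0.5,0,0,0],[-0.007,-0.015,0.54,0,0,0],[-0.007,-0.015,0.565,0,0,0],[-0.007,-0.015,0.565,0,0,0],[-0.007,-0.015,0.565,0,0,0]]]'
```

```text
time_s: 23.93
tool_pos: [0.4479, 0.0778, 0.1389]
eef_rot: [3.142, -0.0, 0.001]
ft_force: [-0.1, 0.1, -0.9]
width: 0.039
gripper_force: 20.0
```

```bash
python3 -m handwheel '[[[0,0,0.01,0,0,0],[0,0,0.01,0,0,0],[0,0,0.01,0,0,0]]]'
python3 -m handwheel '[[[0,0,0,0,0,0],[0,0,0,0,0,0],[0,0,0,0,0,0],[0,0,0,0,0,0],[0,0,0,0,0,0],[0,0,0,0,0,0]]]' -1
python3 -m handwheel '[[[0,0,-0.2,0,0,0],[0,0,-0.5,0,0,0],[0,0,-0.8,0,0,0],[0,0,-1,0,0,0],[0,0,-1,0,0,0]]]'
python3 -m handwheel '[[[0,0.3,0,0,0,0],[0,0.6,0,0,0,0],[0,1,0,0,0,0],[0,1,0,0,0,0],[0,1,0,0,0,0],[0,1,0,0,0,0]]]'
python3 look.py side d14 .448,.0766,.05,.13,.15 .448,.0766,.045,.15,.2 .443,.279,.045,.04,.062
python3 look.py scene s14 .448,.0766,.05,.13,.15 .448,.0766,.045,.15,.2 .443,.279,.045,.04,.062
python3 - <<'E'
import cv2,numpy as np
b=cv2.imread('pics/d14.png')[150:330,150:390];a=cv2.imread('pics/s14.png')[90:270,200:440]
cv2.imwrite('pics/c14.png',np.hstack([cv2.resize(a,(400,300)),cv2.resize(b,(400,300))]))
E
```

```text
time_s: 24.18
tool_pos: [0.4479, 0.0778, 0.138]
eef_rot: [-3.142, 0.001, -0.002]
ft_force: [1.0, 0.0, 0.5]
width: 0.0391
gripper_force: 20.0
time_s: 24.68
tool_pos: [0.4474, 0.0777, 0.1375]
eef_rot: [3.142, -0.0, -0.0]
ft_force: [-0.5, -0.1, 0.1]
width: 0.0714
gripper_force: 0.0
time_s: 25.1
tool_pos: [0.4503, 0.0778, 0.2429]
eef_rot: [-3.142, 0.0, -0.014]
ft_force: [0.9, 0.0, 0.7]
width: 0.0866
gripper_force: 0.0
time_s: 25.6
tool_pos: [0.4471, -0.0221, 0.2369]
eef_rot: [-3.141, 0.003, 0.001]
ft_force: [0.6, 0.6, 0.0]
width: 0.0869
gripper_force: 0.0
[ 0.4472 -0.0215  0.237 ]
.448,.0766,.05,.13,.15 212 circ [0.4483 0.0762] 0.0295 box [0.4482 0.0783 0.141 ] [0.0531 0.049  0.0163] px 265 218
.448,.0766,.045,.15,.2 269 circ [0.4485 0.0759] 0.0215 box [0.4477 0.0769 0.1669] [0.0369 0.0367 0.0298] px 265 207
.443,.279,.045,.04,.062 276 circ [0.4421 0.2781] 0.0281 box [0.4413 0.2784 0.0503] [0.0529 0.0527 0.02  ] px 216 295
[ 0.4473 -0.0212  0.2371]
.448,.0766,.05,.13,.15 120 circ [0.4494 0.0794] 0.0299 box [0.4542 0.0794 0.1399] [0.0442 0.0526 0.0189] px 303 167
.448,.0766,.045,.15,.2 156 circ [0.4497 0.0784] 0.0223 box [0.4517 0.0799 0.1662] [0.0363 0.0356 0.0309] px 304 158
.443,.279,.045,.04,.062 188 circ [0.4436 0.2794] 0.0303 box [0.443  0.2811 0.0508] [0.0563 0.0507 0.02  ] px 362 207
```

View pics/c14.png

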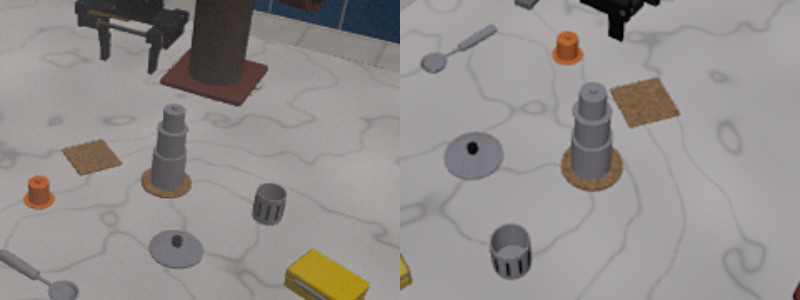

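The stack stands upright on the coaster with the lid seated; the arm is clear of it.

```bash
python3 -c "
from rig import bot
print(bot.close_job())"
```

```text
the job is handed in; nothing more can be done
None
```

The coffee filter is assembled on the round coaster (lower cup, upper cup, pressing disc, lid). The final camera views show it upright, with the spoon holder standing where it was. I handed the job in at about 26 s, and no verdict came back.

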